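Seat a ground test piece in the tilt stage and hold it at the index angle

ROBOT

A 7-joint arm with a two-finger parallel gripper is mounted at the origin on a cart in front of the work surface, level with it; the furniture and walls round the work are solid. World frame = base frame: x ahead of the robot, y to its left, z up, the work surface at z = 0. Lengths are in m, angles in degrees, forces in N, time in s.
With the tool pointing down it reaches from about 0.425 to 0.875 m from the base axis. Payload 4.7 kg.
Tool frame: the origin (TCP) lies midway between the tips of the shut fingers; the grasp point (between the pads) lies 19 mm behind it; z points along the fingers, y is the line along which they close (so a half turn about z gives the same grasp; the last joint's range is limited). The gripper opens to 85 mm and grips with 20 to 120 N. Pads are 22 mm wide; open, the fingers measure 114 mm over their backs; the gripper's body (76 mm by 85 mm) begins 54 mm behind the grasp point. The pads swing forward as they close: fully open they stand 13 mm farther back than shut.
Start: joints at [63.948, 18.392, -4.016, 83.108, 1.295, 78.541, -3.26], TCP at [0.294, -0.58, 0.231] pointing down, gripper open.
Joint ranges: [-163.93, 163.93], [-17.29, 119.83], [-79.2, 71.16], [3.27, 140.29], [-89.18, 269.18], [5.43, 117.66], [-154.24, 154.24]. Speed limits (degrees/s): [147.25, 147.25, 180, 180, 180, 180, 180].

INTERFACE

Orientations are given as [roll, pitch, yaw] about the fixed x, y, z axes, in that order (R = Rz(yaw) Ry(pitch) Rx(roll)).
In Python, from bench import sense, grab_frame, camera_params, order gives the robot as it stands. The module is installed in compiled form; this text tells all that it offers.
- The arm moves only by the shell command python3 -m jog 'ROWS' [OPENING] [FORCE]. ROWS is a JSON list of rows, 1 to 5 of them, each of 6 numbers: dx, dy, dz in m, then a rotation vector rx, ry, rz in degrees; each row is the pose to reach, as a shift and turn from the pose commanded when the command began, along the tool's axes at that moment; what a row does not reach only later rows make up. A row lasts 1/10 s, in which the tool goes at most 0.05 m and 8.59 degrees, less where a joint would pass 70% of its speed; a pose out of reach is approached as far as the arm can. OPENING is the opening from 0.0 (shut) to 1.0 (fully open), set as the command begins (- or left out keeps the last). The fingers move at their own pace and stop on an object; FORCE is the grip in N (left out, the last holds). Time passes only in rows, so rows that do not move let the fingers close. It prints the time, the measured TCP pose, the force, the opening and the grip force at its end.
- sense(): the state, without advancing time (a new reading comes with each control period).
- grab_frame(name): name is "scene" or "top" or "wrist"; returns the picture (384x512x3 uint8, blue, green, red); there is no depth.
- camera_params(name): a dict with "fx", "fy", "cx", "cy" (pixels), "dist" ([k1, k2, p1, p2, k3] as OpenCV has them; the pictures are not rectified), "T" (4x4, takes a point from camera to world coordinates). Camera axes: x right, y down, z forward; pixel columns grow to the right and rows downward; lengths in m; the calibration is good to about 2 mm. A picture is of the moment at which its call begins: read the wrist's pose just before it. camera_params takes no time and is no camera call; for the wrist camera it gives the pose at the moment of the call.
- order.finish_job(): hands the job in; it is judged then, once.
The state is a dict: "time": time; "joints": joint angles; "joint_vel": joint speeds; "joint_torque": joint torques, N m; "eef_pos": TCP position; "orientation": TCP orientation; "wrist_force": force on the tool from outside, world axes, zero at the start; "torque": the same for the moment, N m; "opening": opening from 0.0 (shut) to 1.0 (fully open); "grip_force": force on a finger pad.
Only numpy, scipy, OpenCV 4.12 (cv2) and the standard library are available. Lean on these libraries where they do the work, as an engineer would, in place of code of your own. Each camera call takes 0.05 s, during which the arm holds its last target. There are 200 camera calls.

TASK

Put the plain ground metal test piece (the one whose top has no spots) into the round recess of the tilt stage and press it in until it is flush with the plate, while the plate lies flat. Then take the stage's ball knob, swing the plate up until its pointer stands level with the index rider on the quadrant rail, and finish holding the knob there, since the plate falls back if let go. Do not shift the index rider, and leave the other test pieces and the loupe alone.

Things in the scene. Friction and masses are not known exactly. Their poses are not given: they have to be found in the camera images.
- plain_sample: plain grey ground metal disc, 38 mm diameter, 18 mm high, plain top without spots, about 0.11 to 0.22 kg; stands on the bench; origin at the centre of its underside, z up
- wide_sample: bystander: bright metal disc with three dark ring spots on top, 45 mm diameter, 16 mm high; origin at the centre of its underside
- tall_sample: bystander: grey metal disc with small dark spots on top, 41 mm diameter, 27 mm high, taller than the others; origin at the centre of its underside
- eye_loupe: bystander: black loupe, 36 mm diameter, 34 mm high; origin at the centre of its underside
- stage: tilt stage fixed to the bench: base plate 170 x 190 x 10 mm; hinge along its y at x = -60 mm, 42 mm above the bench, between two cheeks. At y = -84 mm a bent round steel rail (quadrant, 90 mm radius about the hinge) rises to 131 mm above the bench. Origin: centre of the base's underside; x points from the hinge side (near the robot) to the knob side, z up
- tilt_plate (a joint): tilt plate angle, rad: 0 = flat on its stop, grows as the knob end swings up, stop at 1.3; almost no friction, 0.35 kg: falls back unless held. Aluminium, 112 (along x) x 110 x 22 mm, from 10 to 122 mm from the hinge, top 11 mm above the hinge axis (53 mm above the bench when flat). A dark pointer sticks out of its -y side, 90 mm from the hinge, at mid thickness
- recess (a point): centre of the floor of the round recess in the tilt plate: recess 41 mm diameter, 18 mm deep, with a 2 mm chamfer, open at the plate's top; 66 mm from the hinge axis and 7 mm below it; x along the plate away from the hinge, z out of the plate's top
- plate_hinge (a point): point on the hinge axis of the tilt plate, in the middle; y along the axis; x and z turn with the plate
- ball_knob: black ball of 26 mm diameter (free to revolve about the rod) on a 10 mm thick rod that sticks out of the plate's far edge; origin at the ball's centre, 178 mm from the hinge axis in the direction of the plate's x, level with the axis when flat; nothing stands beside it
- index (a joint): angle of the index rider about the same hinge axis, rad: the plate angle to set (0.45 to 0.95). Plate and rider agree when joint tilt_plate equals this value. Very stiff, not to be moved
- index_mark (a point): the index rider: small dark steel block (16 x 14 x 18 mm) on the quadrant rail with a pale steel blade towards the plate; this point lies on the blade's line, 90 mm from the hinge axis, in the rail's plane; its x points away from the hinge
Mind the look-alikes: they are no part of the job. Leave any red or yellow look-alike of the plain_sample alone.

How it is judged:
By the outcome, as a careful person would: the job done as asked, in the order asked, and still so for the second after the job is handed in, while the arm keeps its last pose, push and grip.
It also fails if it takes over 58 s, if anything falls off the work surface, if the arm or the gripper's body presses on something with over 40 N, if the wrist force passes 120 N, or if a joint passes its speed limit or range.

## Working session

There is one attempt and no reset: what is moved stays moved. The work goes in short steps, Python scripts to look and compute and a shell command to move; the robot and the scene stay as the last step left them, time stands still between calls to the robot, and variables do not carry over. Pictures are saved under pics/ and viewed, at most 10 in all, crops included, and the job is handed in when it is done.

```bash
mkdir -p pics
cat > h.py <<'E'
import numpy as np, cv2
from bench import sense, grab_frame, camera_params, order
from scipy.spatial.transform import Rotation as R
def ray(cam,uv):
    p=cam if isinstance(cam,dict) else camera_params(cam)
    K=np.array([[p['fx'],0,p['cx']],[0,p['fy'],p['cy']],[0,0,1.]])
    n=cv2.undistortPoints(np.array([[uv]],float),K,np.array(p['dist'],float))[0,0]
    T=np.array(p['T']); d=T[:3,:3]@np.array([n[0],n[1],1]); return T[:3,3],d/np.linalg.norm(d)
def onz(cam,uv,z):
    o,d=ray(cam,uv); return o+d*(z-o[2])/d[2]
def proj(cam,X):
    p=cam if isinstance(cam,dict) else camera_params(cam)
    K=np.array([[p['fx'],0,p['cx']],[0,p['fy'],p['cy']],[0,0,1.]])
    T=np.linalg.inv(np.array(p['T']))
    r=cv2.Rodrigues(T[:3,:3])[0]
    return cv2.projectPoints(np.atleast_2d(np.array(X,float)),r,T[:3,3],K,np.array(p['dist'],float))[0][:,0]
def tool():
    s=sense(); return np.array(s['eef_pos']),R.from_euler('xyz',s['orientation'],degrees=True)
def delta(P,yaw=None):
    """row from the measured pose to TCP P, tool down with tool y at yaw"""
    p,r=tool(); d=r.inv().apply(np.array(P)-p)
    rv=np.zeros(3)
    return d,rv
E
python3 - <<'E'
from h import *
print(sense())
for c in("scene","top"):
    p=camera_params(c);print(c,p['fx'],np.round(p['T'],3).tolist())
a=[grab_frame(c) for c in("scene","top")]
for c,i in zip("st",a): cv2.imwrite(f"pics/{c}0.png",i)
cv2.imwrite("pics/a.png",cv2.resize(a[0],(800,600),interpolation=cv2.INTER_CUBIC));cv2.imwrite("pics/b.png",cv2.resize(a[1],(800,600),interpolation=cv2.INTER_CUBIC))
E
```

```text
{'time': 0.0, 'joints': array([63.94904576, 18.44019639, -4.01473511, 83.17674072,  1.29389344,
       78.54118831, -3.26128897]), 'joint_vel': array([-0.02549362, -0.06889099,  0.0769006 ,  0.08766057, -0.01310922,
        0.14626901,  0.01415667]), 'joint_torque': array([-2.51628580e-04, -4.93581855e+01, -3.82141666e-01, -3.14334118e+01,
        1.30839221e-02,  1.13325828e-02, -2.53570920e-05]), 'eef_pos': array([ 0.29336781, -0.57940756,  0.2301944 ]), 'orientation': array([-1.79887057e+02,  5.03836214e-03,  2.68584840e+01]), 'wrist_force': array([-0.30771127,  0.25496796,  0.28133239]), 'torque': array([0.00110797, 0.01954195, 0.06022512]), 'grip_force': 0.0, 'opening': 0.9974487197951711}
scene 419.8587005952174 [[-0.891, -0.339, 0.301, 0.264], [-0.453, 0.686, -0.569, 0.692], [-0.014, -0.643, -0.766, 0.746], [0.0, 0.0, 0.0, 1.0]]
top 351.1571668880103 [[0.01, -0.998, 0.064, 0.475], [-1.0, -0.009, 0.015, 0.185], [-0.015, -0.064, -0.998, 0.918], [0.0, 0.0, 0.0, 1.0]]
```

View pics/a.png

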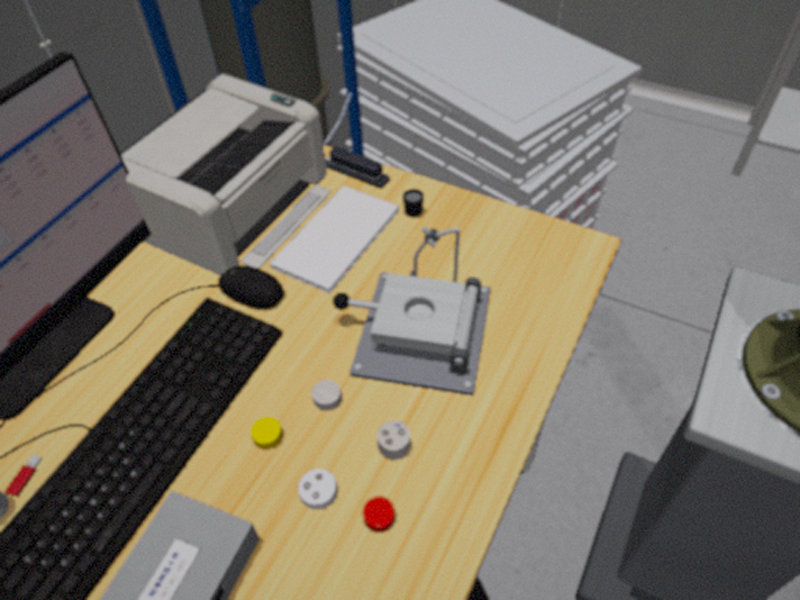

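View pics/b.png

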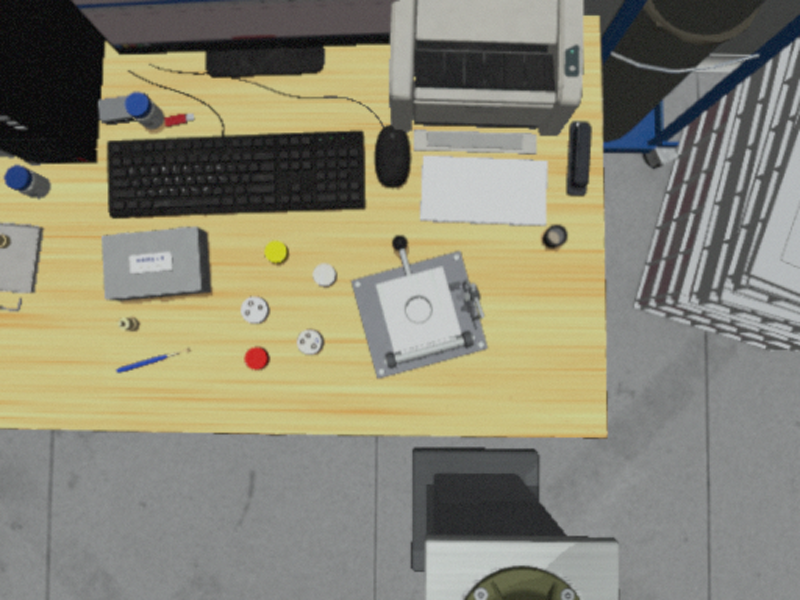

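The scene view (800x600) shows the plain sample at (326,394), the knob at (341,300) and the rider at (431,237). In the top view, the plain sample is at (324,275), the recess at (418,310) and the knob at (400,243). Base screws are at about (357,285), (458,256), (380,372) and (483,347).

Run:
```python
from h import *
t=cv2.imread('pics/t0.png'); s=cv2.imread('pics/s0.png')
hsv=cv2.cvtColor(t,cv2.COLOR_BGR2HSV)
def blob(m,c,r):
    k=np.zeros_like(m);cv2.circle(k,tuple(int(v) for v in c),r,255,-1)
    n,l,st,ce=cv2.connectedComponentsWithStats(m&k)
    i=1+np.argmax(st[1:,4]);return ce[i],st[i,4]
m=cv2.inRange(hsv,(0,0,120),(180,60,255))
c,a=blob(m,(207.4,176),14);print('sample top',c,a,onz('top',c,.018))
hs=cv2.cvtColor(s,cv2.COLOR_BGR2HSV)
c,a=blob(cv2.inRange(hs,(0,0,100),(180,70,255)),(208.6,252),16);print('sample scene',c,a,onz('scene',c,.012))
c,a=blob(cv2.inRange(hsv,(0,0,0),(180,255,60)),(256,155.5),9);print('knob top',c,a,onz('top',c,.042)); k=onz('top',c,.042)
c,a=blob(cv2.inRange(hs,(0,0,0),(180,255,60)),(218,192),9);print('knob scene',c,a,onz('scene',c,.042))
r=onz('top',(418*.64,310*.64),.053);print('recess',r, onz('scene',(418*.64,306*.64),.053))
d=(k-r)[:2];print('len',np.hypot(*d),'yaw',np.degrees(np.arctan2(d[1],d[0])))
for q in[(357,285),(458,256),(380,372),(483,347)]:print(onz('top',np.array(q)*.64,.01))
for q in[(254,310),(310,342),(276,252),(257,358),(555,237)]:print('ob',onz('top',np.array(q)*.64,.02))
cv2.imwrite('pics/c.png',cv2.resize(np.hstack([t[140:250,190:320],s[130:240,205:335]]),(780,330),interpolation=cv2.INTER_CUBIC))
```

```text
sample top [207.09302326 175.3372093 ] 172 [0.58503142 0.32981999 0.018     ]
sample scene [208.16858238 251.06130268] 261 [0.58598969 0.32959485 0.012     ]
knob top [255.38888889 155.11111111] 54 [0.63430865 0.2049039  0.042     ]
knob scene [217.82758621 192.25862069] 58 [0.63440307 0.20458502 0.042     ]
recess [0.52466978 0.17364246 0.053     ] [0.52724016 0.17340099 0.053     ]
len 0.11400859292897786 yaw 15.914494507220505
[0.56794093 0.27491241 0.01      ]
[0.61789301 0.10709501 0.01      ]
[0.42427393 0.23482306 0.01      ]
[0.46700183 0.06543437 0.01      ]
ob [0.52415465 0.44367472 0.02      ]
ob [0.47245457 0.34972392 0.02      ]
ob [0.62090571 0.40953998 0.02      ]
ob [0.4453082  0.43663307 0.02      ]
ob [ 0.64936761 -0.05221852  0.02      ]
```

```bash
for i in 1 2 3 4; do python3 -m jog '[[0.034,-0.034,0,0,0,0],[0.067,-0.068,0,0,0,0],[0.1,-0.102,0,0,0,0],[0.134,-0.136,0,0,0,0],[0.168,-0.17,0,0,0,0]]' 1.0 40; done
python3 -m jog '[[0,0,0.02,0,0,-8.5],[0,0,0.04,0,0,-17],[0,0,0.05,0,0,-25.5],[0,0,0.05,0,0,-34],[0,0,0.05,0,0,-42.5]]'; python3 -m jog '[[0,0,0,0,0,0]]'
python3 - <<'E'
from h import *
p=camera_params('wrist');s=sense();im=grab_frame('wrist');cv2.imwrite('pics/w1.png',im)
print(s['eef_pos'],s['orientation'],np.round(p['T'],3).tolist(),p['fx']); print(proj(p,[[.585,.33,.018],[.5266,.1739,.053]]))
import pickle;pickle.dump(p,open('w1.pkl','wb'))
E
```

```text
time: 0.6
eef_pos: [0.3668, -0.3503, 0.2309]
orientation: [-180.0, 0.0, 26.8]
wrist_force: [0.7, 0.0, 0.7]
opening: 0.997
grip_force: 0.0
time: 1.1
eef_pos: [0.4397, -0.1229, 0.2312]
orientation: [180.0, 0.0, 26.8]
wrist_force: [0.9, -0.5, 0.7]
opening: 0.998
grip_force: 0.0
time: 1.6
eef_pos: [0.5129, 0.1044, 0.2312]
orientation: [180.0, 0.0, 26.8]
wrist_force: [0.2, -0.3, -0.6]
opening: 1.001
grip_force: 0.0
time: 2.1
eef_pos: [0.5864, 0.3316, 0.2304]
orientation: [180.0, 0.1, 26.8]
wrist_force: [0.7, -0.2, 1.3]
opening: 1.0
grip_force: 0.0
time: 2.6
eef_pos: [0.5855, 0.3299, 0.1799]
orientation: [-179.9, 0.1, 69.7]
wrist_force: [0.4, 0.3, 0.3]
opening: 0.999
grip_force: 0.0
time: 2.7
eef_pos: [0.5857, 0.33, 0.1804]
orientation: [-179.9, 0.0, 69.4]
wrist_force: [-0.3, 0.4, -0.3]
opening: 1.0
grip_force: 0.0
[0.58569065 0.330044   0.18037975] [-1.79921681e+02  4.48663694e-02  6.93811706e+01] [[0.936, -0.34, -0.093, 0.609], [-0.352, -0.904, -0.244, 0.391], [-0.001, 0.261, -0.965, 0.323], [0.0, 0.0, 0.0, 1.0]] 324.8374841439664
[[260.8751137  171.20186369]
 [261.23171803 340.97644114]]
```

View pics/w1.png

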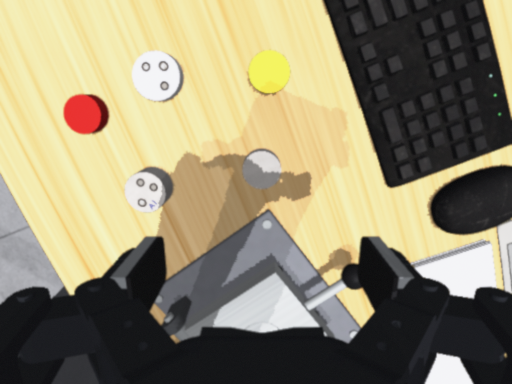

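The wrist view shows the plain sample at (262,168), within about 3 px of its predicted position. The tall sample is at (147,190), the yellow one at (269,71), and the stage corner is near (267,213).

Run:
```python
from h import *
import pickle
p=pickle.load(open('w1.pkl','rb'));im=cv2.imread('pics/w1.png');h=cv2.cvtColor(im,cv2.COLOR_BGR2HSV)
m=cv2.inRange(h,(0,0,60),(180,45,255));k=np.zeros_like(m);cv2.circle(k,(262,169),27,255,-1)
n,l,st,ce=cv2.connectedComponentsWithStats(m&k);i=1+np.argmax(st[1:,4]);print(ce[i],st[i],onz(p,ce[i],.010),onz(p,ce[i],.018))
```

```text
[261.32658228 168.69873418] [ 243  149   38   40 1185] [0.58566687 0.33058838 0.01      ] [0.58626916 0.33213959 0.018     ]
```

```bash
python3 -m jog '[[0,0,0.05,0,0,0],[0,0,0.1,0,0,0],[0,0,0.14,0,0,0],[0,0,0.165,0,0,0],[0,0,0.175,0,0,0]]'; python3 -m jog '[[0,0,0,0,0,0],[0,0,0,0,0,0],[0,0,0,0,0,0],[0,0,0,0,0,0],[0,0,0,0,0,0]]' 0.0 50;python3 -m jog '[[0,0,0,0,0,0],[0,0,0,0,0,0],[0,0,0,0,0,0],[0,0,0,0,0,0]]'
```

```text
time: 3.25
eef_pos: [0.5842, 0.3288, 0.0028]
orientation: [-179.8, 0.2, 69.2]
wrist_force: [0.5, -0.3, -0.1]
opening: 0.998
grip_force: 0.0
time: 3.75
eef_pos: [0.5872, 0.3314, 0.0088]
orientation: [179.9, -0.2, 69.3]
wrist_force: [0.2, -0.2, 6.3]
opening: 0.401
grip_force: 49.8
time: 4.15
eef_pos: [0.5873, 0.3313, 0.0088]
orientation: [179.9, -0.2, 69.3]
wrist_force: [-0.0, 0.1, 7.0]
opening: 0.403
grip_force: 49.8
```

```bash
python3 -m jog '[[0,0,-0.02,0,0,0],[0,0,-0.06,0,0,0],[0,0,-0.1,0,0,0],[0,0,-0.12,0,0,0],[0,0,-0.12,0,0,0]]';python3 -m jog '[[0,0,0,0,0,0],[0,0,0,0,0,0]]'
python3 - <<'E'
from h import *
p=camera_params('wrist');im=grab_frame('wrist');s=grab_frame('scene');t=grab_frame('top')
cv2.imwrite('pics/w2.png',im);cv2.imwrite('pics/s2.png',s);P,r=tool()
u=proj('scene',P)[0].astype(int);v=proj('top',P)[0].astype(int);print(P,u,v,proj(p,P))
c=lambda i,q:cv2.resize(i[max(q[1]-50,0):q[1]+50,max(q[0]-60,0):q[0]+60],(390,325),interpolation=cv2.INTER_CUBIC)
cv2.imwrite('pics/d.png',np.hstack([c(s,u),c(im,proj(p,P)[0].astype(int))]))
E
```

```text
time: 4.65
eef_pos: [0.5877, 0.3322, 0.1318]
orientation: [179.7, -0.3, 69.4]
wrist_force: [0.5, -0.1, -1.5]
opening: 0.402
grip_force: 50.3
time: 4.85
eef_pos: [0.5852, 0.3295, 0.1249]
orientation: [-179.9, 0.1, 69.4]
wrist_force: [-1.0, 0.2, -1.6]
opening: 0.398
grip_force: 50.3
[0.58524504 0.32973174 0.12473572] [201 218] [199 169] [[260.90439478 241.89397692]]
```

View pics/d.png

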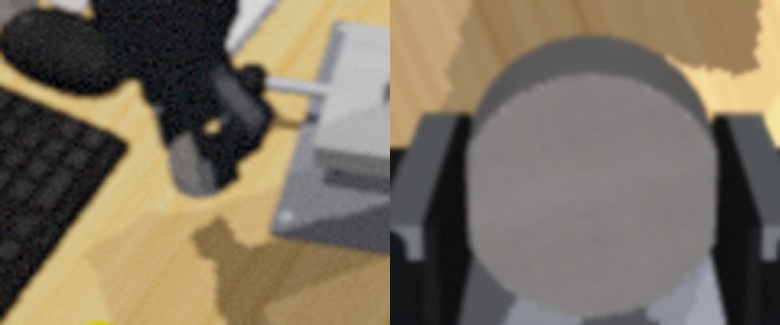

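The left crop shows the sample held upright and clear of the bench. The right crop (wrist) shows it centred between the pads, with the top ellipse at about pixel (262,250). I'll move to a spot where the wrist camera sees the recess ahead of the held piece.

```bash
python3 -m jog '[[-0.03,0,-0.04,0,0,0],[-0.07,0,-0.065,0,0,0],[-0.12,0,-0.07,0,0,0],[-0.17,0,-0.07,0,0,0],[-0.21,0,-0.07,0,0,0]]';python3 -m jog '[[-0.03,0,0,0,0,0],[-0.038,0,0,0,0,0],[-0.038,0,0,0,0,0],[-0.038,0,0,0,0,0]]'
python3 - <<'E'
from h import *
import pickle
p=camera_params('wrist');P,r=tool();im=grab_frame('wrist');cv2.imwrite('pics/w3.png',im);pickle.dump((p,P,r.as_quat()),open('w3.pkl','wb'))
c=onz(p,(262.2,250.4),P[2]+.0092);print(P,c-P,r.inv().apply(c-P))
print(proj(p,[[.526,.1737,.053]]))
E
```

```text
time: 5.5
eef_pos: [0.5107, 0.131, 0.1954]
orientation: [-179.9, 0.1, 69.3]
wrist_force: [0.7, -0.5, -1.2]
opening: 0.403
grip_force: 50.4
time: 5.9
eef_pos: [0.4987, 0.0997, 0.1964]
orientation: [-180.0, -0.1, 69.4]
wrist_force: [-0.2, -0.0, -1.1]
opening: 0.404
grip_force: 50.4
[0.49865716 0.09973109 0.19635347] [0.00065828 0.00014262 0.0092    ] [ 0.0003747   0.00056589 -0.00919962]
[[260.75620749  84.7965529 ]]
```

View pics/w3.png

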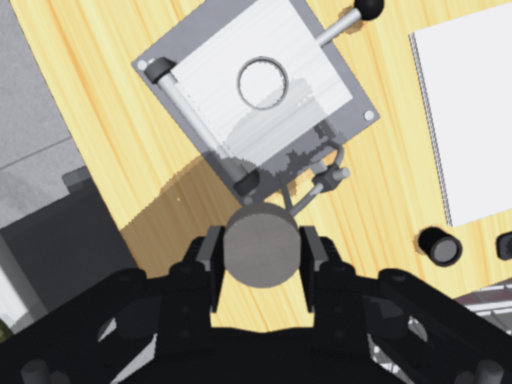

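The wrist view shows the recess ring at about (262,84), the knob at (369,4), and the rider on the rail near (330,175). The held sample's top is at (262,247).

```bash
python3 - <<'E'
from h import *
import pickle
p,P,q=pickle.load(open('w3.pkl','rb'));im=cv2.imread('pics/w3.png');g=cv2.GaussianBlur(cv2.cvtColor(im,cv2.COLOR_BGR2GRAY),(3,3),0)
# ring edge: darkest pixel along radial lines
pts=[]
for a in np.arange(0,360,6):
    rr=np.arange(18,31,.5);x=262.5+rr*np.cos(np.radians(a));y=83.5+rr*np.sin(np.radians(a))
    v=cv2.remap(g,x.astype(np.float32)[None],y.astype(np.float32)[None],1)[0].astype(float)
    w=np.clip(v.max()-15-v,0,None)**2
    pts.append((np.sum(x*w)/w.sum(),np.sum(y*w)/w.sum()))
pts=np.array(pts,np.float32);e=cv2.fitEllipse(pts);print(e);print(onz(p,e[0],.053),onz(p,e[0],.051))
h=cv2.cvtColor(im,cv2.COLOR_BGR2HSV);m=cv2.inRange(h,(0,0,0),(180,255,60))[:40,340:400]
print('knob?',[ (c.reshape(-1,2).min(0)+[340,0],c.reshape(-1,2).max(0)+[340,0]) for c in cv2.findContours(m,0,1)[0] if cv2.contourArea(c)>60])
E
python3 -c "
import cv2;i=cv2.imread('pics/w3.png')[110:230,260:400];cv2.imwrite('pics/e.png',cv2.resize(i,(700,600),interpolation=cv2.INTER_CUBIC))"
```

```text
((261.73492431640625, 83.79183959960938), (47.29850769042969, 49.4261360168457), 175.54176330566406)
[0.52706441 0.17417931 0.053     ] [0.5271007  0.17427305 0.051     ]
knob? [(array([355,   0]), array([382,  19]))]
```

View pics/e.png

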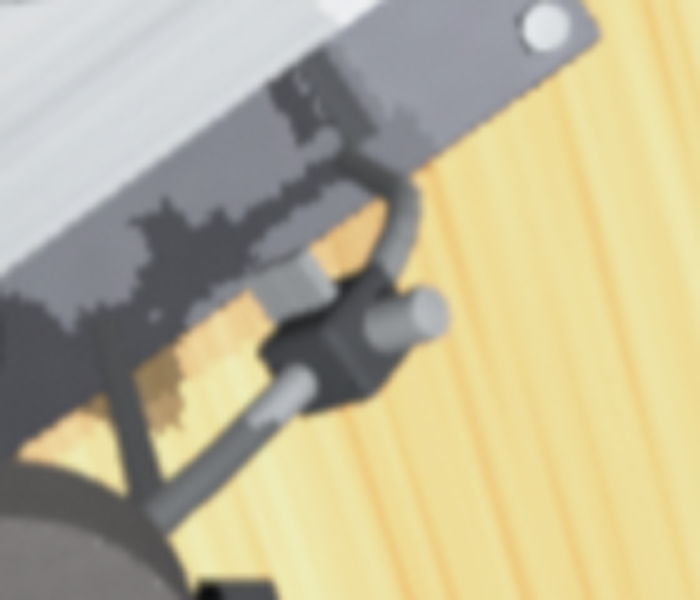

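The crop shows the rider's dark block at wrist pixel (329,179), with its pale blade at about (319,167) towards the plate.

```bash
python3 -m jog '[[0.04,0,0.02,0,0,0],[0.079,0,0.06,0,0,0],[0.079,0,0.1,0,0,0],[0.079,0,0.121,0,0,0],[0.079,0,0.121,0,0,0]]';python3 -m jog '[[0,0,0,0,0,0],[0,0,0,0,0,0],[0,0,0,0,0,0]]'
python3 - <<'E'
from h import *
P,r=tool();print(P, r.inv().apply(np.array([.5262,.1740,.05])-P))
E
```

```text
time: 6.45
eef_pos: [0.5233, 0.174, 0.0716]
orientation: [-179.6, 0.1, 69.6]
wrist_force: [-0.1, -1.1, -1.8]
opening: 0.402
grip_force: 50.4
time: 6.75
eef_pos: [0.5277, 0.1726, 0.077]
orientation: [179.8, -0.1, 69.3]
wrist_force: [0.6, -0.7, -1.4]
opening: 0.4
grip_force: 50.4
[0.52765284 0.17262264 0.07704819] [ 0.00073742 -0.00192106  0.027044  ]
```

```bash
python3 -m jog '[[0,0,0,0,0,0],[0,0,0,0,0,0],[0,0,0,0,0,0],[0,0,0,0,0,0],[0,0,0,0,0,0]]'
python3 -m jog '[[0,0,0.003,0,0,0],[0,0,0.006,0,0,0],[0,0,0.009,0,0,0],[0,0,0.012,0,0,0],[0,0,0.015,0,0,0]]';python3 -m jog '[[0,0,0.002,0,0,0],[0,0,0.004,0,0,0],[0,0,0.004,0,0,0]]'
```

```text
time: 7.25
eef_pos: [0.5263, 0.1721, 0.0753]
orientation: [180.0, 0.0, 69.4]
wrist_force: [-0.0, -0.4, -2.4]
opening: 0.401
grip_force: 50.4
time: 7.75
eef_pos: [0.5265, 0.1727, 0.0603]
orientation: [180.0, -0.0, 69.4]
wrist_force: [-1.7, 0.7, 7.7]
opening: 0.405
grip_force: 51.4
time: 8.05
eef_pos: [0.5271, 0.1741, 0.058]
orientation: [179.9, -0.1, 69.4]
wrist_force: [-2.9, 0.8, 10.4]
opening: 0.405
grip_force: 52.1
```

```bash
python3 -m jog '[[0,-0.0007,0,0,0,0],[0,-0.0015,0.001,0,0,0],[0,-0.0015,0.002,0,0,0],[0,-0.0015,0.003,0,0,0],[0,-0.0015,0.003,0,0,0]]'
```

```text
time: 8.55
eef_pos: [0.5271, 0.1749, 0.0546]
orientation: [179.8, -0.3, 69.4]
wrist_force: [3.7, 4.9, 2.0]
opening: 0.401
grip_force: 51.4
```

```bash
python3 -m jog '[[0.0015,0.0006,0.001,0,0,0],[0.0015,0.0006,0.002,0,0,0],[0.0015,0.0006,0.003,0,0,0],[0.0015,0.0006,0.004,0,0,0],[0.0015,0.0006,0.004,0,0,0]]'
```

```text
time: 9.05
eef_pos: [0.5272, 0.1749, 0.0522]
orientation: [179.9, -0.0, 69.4]
wrist_force: [-2.6, -0.6, 22.1]
opening: 0.399
grip_force: 62.7
```

```bash
python3 -m jog '[[0,0,-0.002,0,0,0],[0,0,-0.002,0,0,0]]'; python3 -m jog '[[0,0,0,0,0,0],[0,0,0,0,0,0],[0,0,0,0,0,0],[0,0,0,0,0,0]]' 0.65 50; python3 -m jog '[[0,0,-0.03,0,0,0],[0,0,-0.06,0,0,0],[-0.03,0,-0.06,0,0,0],[-0.06,0,-0.06,0,0,0],[-0.06,0,-0.06,0,0,0]]'; python3 -m jog '[[0,0,0,0,0,0],[0,0,0,0,0,0]]'
python3 - <<'E'
from h import *
import pickle
p=camera_params('wrist');im=grab_frame('wrist');s=grab_frame('scene');cv2.imwrite('pics/w4.png',im);cv2.imwrite('pics/s4.png',s);pickle.dump(p,open('w4.pkl','wb'))
u=proj(p,[.527,.174,.053])[0].astype(int);v=proj('scene',[.527,.174,.053])[0].astype(int);print(u,v)
c=lambda i,q,h,w:cv2.resize(i[max(q[1]-h,0):q[1]+h,max(q[0]-w,0):q[0]+w],(390,325),interpolation=cv2.INTER_CUBIC)
cv2.imwrite('pics/f.png',np.hstack([c(im,u,60,72),c(s,v,30,36)]))
E
```

```text
time: 9.25
eef_pos: [0.5271, 0.1748, 0.0523]
orientation: [179.9, -0.1, 69.4]
wrist_force: [2.3, 2.0, 7.2]
opening: 0.403
grip_force: 55.3
time: 9.65
eef_pos: [0.5253, 0.1733, 0.0505]
orientation: [-179.9, 0.1, 69.3]
wrist_force: [-0.3, -0.3, 0.1]
opening: 0.654
grip_force: 0.0
time: 10.15
eef_pos: [0.5045, 0.1147, 0.1112]
orientation: [180.0, 0.1, 69.1]
wrist_force: [-0.0, -0.3, -0.1]
opening: 0.649
grip_force: 0.0
time: 10.35
eef_pos: [0.5049, 0.1186, 0.1112]
orientation: [-180.0, -0.0, 69.4]
wrist_force: [0.8, -0.2, 0.2]
opening: 0.653
grip_force: 0.0
[263 110] [267 196]
```

View pics/f.png

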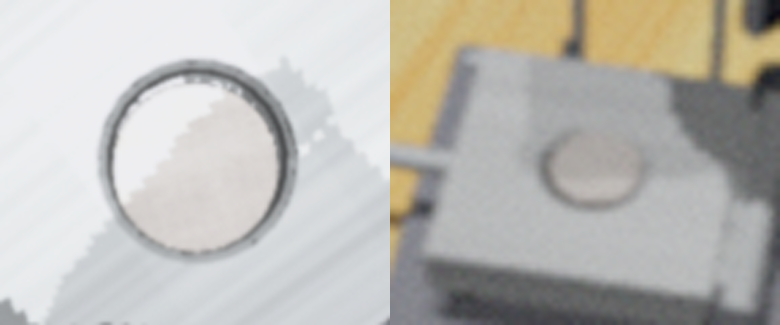

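The crops show the sample sitting in the recess, concentric with the rim and about level with the plate. Next I'll press it down with the fingers shut.

```bash
python3 -m jog '[[0.03,0,0,0,0,0],[0.06,0,0,0,0,0],[0.06,0,0.02,0,0,0],[0.06,0,0.035,0,0,0],[0.06,0,0.045,0,0,0]]' 0.0; python3 -m jog '[[0,0,0,0,0,0],[0,0,0,0,0,0],[0,0,0.004,0,0,0],[0,0,0.007,0,0,0],[0,0,0.009,0,0,0]]'; python3 -m jog '[[0,0,0.001,0,0,0],[0,0,0.002,0,0,0],[0,0,0.003,0,0,0],[0,0,0.004,0,0,0],[0,0,0.004,0,0,0]]'
```

```text
time: 10.95
eef_pos: [0.525, 0.1737, 0.0644]
orientation: [-179.9, 0.1, 69.4]
wrist_force: [-0.2, -0.0, 0.1]
opening: -0.002
grip_force: 0.0
time: 11.45
eef_pos: [0.5262, 0.1737, 0.0574]
orientation: [180.0, 0.0, 69.3]
wrist_force: [-0.1, 0.1, 1.1]
opening: 0.001
grip_force: 0.0
time: 11.95
eef_pos: [0.5259, 0.1739, 0.0531]
orientation: [-180.0, 0.0, 69.4]
wrist_force: [0.1, -1.0, -0.1]
opening: -0.001
grip_force: 0.0
```

```bash
python3 -m jog '[[0,0,0.001,0,0,0],[0,0,0.002,0,0,0],[0,0,0.003,0,0,0],[0,0,0.004,0,0,0],[0,0,0.004,0,0,0]]'
```

```text
time: 12.45
eef_pos: [0.5263, 0.174, 0.0527]
orientation: [179.9, 0.2, 69.4]
wrist_force: [-9.5, -4.3, 26.7]
opening: 0.0
grip_force: 13.2
```

The fingers met stiff resistance at TCP z = 52.7 mm with 27 N, so the top is flush at 53 mm. Now the knob.

```bash
python3 -m jog '[[0,0,-0.02,0,0,0],[0,0,-0.06,0,0,8],[0.02,0.03,-0.08,0,0,16],[0.04,0.055,-0.08,0,0,24],[0.0669,0.0908,-0.08,0,0,32]]'; python3 -m jog '[[0,0,0,0,0,8],[0,0,0,0,0,16],[0,0,0,0,0,21.6],[0,0,0,0,0,21.6],[0,0,0,0,0,21.6]]' 0.8
python3 - <<'E'
from h import *
import pickle
P,r=tool();s=sense();print(P,s['orientation'],s['joints'],r.inv().apply(np.array([.6346,.2048,.022])-P))
p=camera_params('wrist');im=grab_frame('wrist');t=grab_frame('top');sc=grab_frame('scene')
for n,i in zip(('w5','t5','s5'),(im,t,sc)):cv2.imwrite(f'pics/{n}.png',i)
pickle.dump(p,open('w5.pkl','wb'));print(proj(p,[[.6346,.2048,.042],[.527,.1742,.053]]))
E
```

```text
time: 12.95
eef_pos: [0.6359, 0.2043, 0.1308]
orientation: [179.9, -0.0, 37.0]
wrist_force: [0.6, 0.1, 1.0]
opening: 0.003
grip_force: 0.0
time: 13.45
eef_pos: [0.6345, 0.2045, 0.1292]
orientation: [180.0, 0.0, 15.9]
wrist_force: [-0.4, -0.2, -0.2]
opening: 0.799
grip_force: 0.0
[0.63454975 0.20453785 0.1292308 ] [1.79985098e+02 1.47015804e-03 1.59024118e+01] [  11.10784116   30.11339147  -42.60976814   86.42393423   20.9811879
   71.67079868 -108.37755501] [ 0.00012291 -0.00026624  0.10723074]
[[260.88470907 192.84028925]
 [260.91316976 330.2693462 ]]
```

View pics/w5.png

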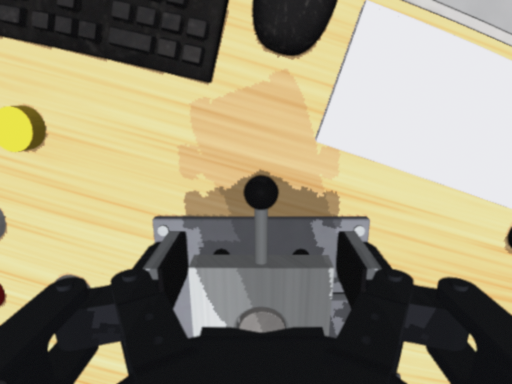

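The wrist view shows the knob at (261,192), exactly where predicted, with the rod below it in line with the tool. I'll descend and grip it, and work out the rider angle.

```bash
python3 -m jog '[[0,0,0.04,0,0,0],[0,0,0.075,0,0,0],[0,0,0.095,0,0,0],[0,0,0.107,0,0,0],[0,0,0.107,0,0,0]]'; python3 -m jog '[[0,0,0,0,0,0],[0,0,0,0,0,0]]'; python3 -m jog '[[0,0,0,0,0,0],[0,0,0,0,0,0],[0,0,0,0,0,0],[0,0,0,0,0,0],[0,0,0,0,0,0]]' 0.0 60
python3 - <<'E'
from h import *
import pickle
s=sense();print(s['joints'])
y=np.radians(15.7);ex=np.array([np.cos(y),np.sin(y),0]);ey=np.array([-np.sin(y),np.cos(y),0])
H=np.array([.527,.1742,.042])-.066*ex
def ang(cam,uv,yo):
    o,d=ray(cam,uv);t=(yo-(o-H)@ey)/(d@ey);X=o+t*d-H;return np.hypot(X@ex,X[2]),np.degrees(np.arctan2(X[2],X@ex))
p3=pickle.load(open('w3.pkl','rb'))[0];p5=pickle.load(open('w5.pkl','rb'))
print('block w3',ang(p3,(329,179),-.084),'scene',ang('scene',(275.8,151.7),-.084),'blade w3',[ang(p3,(319,167),q) for q in(-.074,-.07,-.066)])
# triangulate block w3 & scene
o1,d1=ray(p3,(329,179));o2,d2=ray('scene',(275.8,151.7))
t=np.linalg.lstsq(np.c_[d1,-d2],o2-o1,rcond=None)[0];X=(o1+t[0]*d1+o2+t[1]*d2)/2;e=X-H;print('tri',e@ex,e@ey,e[2],np.linalg.norm(o1+t[0]*d1-o2-t[1]*d2),np.degrees(np.arctan2(e[2],e@ex)))
i=cv2.imread('pics/s5.png');q=np.array([275,165]);c=i[q[1]-45:q[1]+45,q[0]-60:q[0]+60];cv2.imwrite('pics/g.png',cv2.resize(c,(800,600),interpolation=cv2.INTER_CUBIC))
E
```

```text
time: 14.1
eef_pos: [0.6335, 0.204, 0.0206]
orientation: [-180.0, 0.2, 15.8]
wrist_force: [-0.9, 0.7, -0.7]
opening: 0.801
grip_force: 0.0
time: 14.3
eef_pos: [0.6357, 0.2051, 0.0241]
orientation: [-180.0, -0.2, 15.8]
wrist_force: [0.5, 0.0, 0.3]
opening: 0.799
grip_force: 0.0
time: 14.8
eef_pos: [0.6347, 0.2053, 0.023]
orientation: [-180.0, -0.1, 15.8]
wrist_force: [-1.4, 1.5, 4.4]
opening: 0.267
grip_force: 58.5
[   9.25893751   36.05656597  -39.81165827   91.21729481   25.24723768
   61.95888311 -111.40703559]
block w3 (np.float64(0.09533945240911669), np.float64(47.44065317116)) scene (np.float64(0.0899729289403364), np.float64(45.28308471838497)) blade w3 [(np.float64(0.09048448893091147), np.float64(45.261356552236066)), (np.float64(0.10136491177007337), np.float64(51.364248578873486)), (np.float64(0.11316775333567435), np.float64(56.2405440379429))]
tri 0.0643128963103486 -0.08711927116780055 0.06077003587227529 0.0009486169577312784 43.37758285936057
```

View pics/g.png

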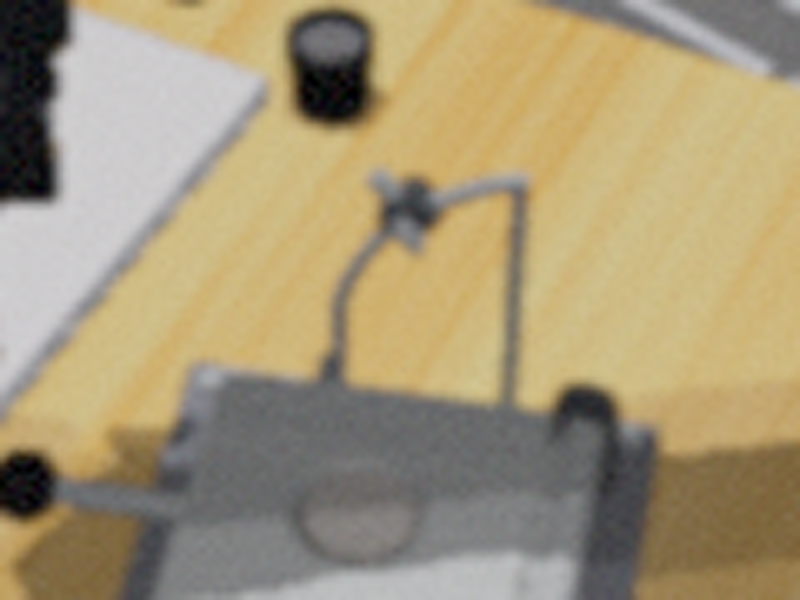

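The scene crop shows the rider block at (412,205), which is scene pixel (277,151), on the rail arc; that puts it at roughly 45°. The sample is flush in the plate. The knob is gripped, so I'll swing up along the hinge arc, turning the tool with the plate.

```bash
J='python3 -m jog'; python3 -m jog '[[0.0009,0,-0.0125,0,4,0],[0.0009,0,-0.025,0,8,0],[0.0001,0,-0.0374,0,12,0],[-0.0017,0,-0.0498,0,16,0],[-0.0042,0,-0.062,0,20,0]]'
python3 - <<'E'
from h import *
s=sense();P,r=tool();y=np.radians(15.7);ex=np.array([np.cos(y),np.sin(y),0]);H=np.array([.527,.1742,.042])-.066*ex
B=P-.019*r.apply([0,0,1])-H;print(s['joints'],s['wrist_force'],np.hypot(B@ex,B[2]),np.degrees(np.arctan2(B[2],B@ex)))
E
```

```text
time: 15.3
eef_pos: [0.6307, 0.2043, 0.0849]
orientation: [-180.0, -20.2, 15.8]
wrist_force: [1.3, 2.9, -0.5]
opening: 0.269
grip_force: 59.2
[  17.22954431   18.83909002  -43.87199182  108.4892503    24.42894282
   39.57251293 -113.45491711] [ 1.28249835  2.93419119 -0.4652444 ] 0.1781096081940997 19.943754281628472
```

```bash
python3 -m jog '[[0.0009,0,-0.0125,0,4,0],[0.0009,0,-0.025,0,8,0],[0.0001,0,-0.0374,0,12,0],[-0.0017,0,-0.0498,0,16,0],[-0.0042,0,-0.062,0,20,0]]'; python3 -m jog '[[0,0,0,0,0,0],[0,0,0,0,0,0],[0,0,0,0,0,0]]'
python3 - <<'E'
from h import *
import pickle
s=sense();P,r=tool();y=np.radians(15.7);ex=np.array([np.cos(y),np.sin(y),0]);H=np.array([.527,.1742,.042])-.066*ex
B=P-.019*r.apply([0,0,1])-H;print(s['joints'],s['wrist_force'],np.hypot(B@ex,B[2]),np.degrees(np.arctan2(B[2],B@ex)))
p=camera_params('wrist');im=grab_frame('wrist');sc=grab_frame('scene');t=grab_frame('top');pickle.dump(p,open('w6.pkl','wb'))
for n,i in zip(('w6','t6','s6'),(im,t,sc)):cv2.imwrite(f'pics/{n}.png',i)
c=lambda i,q,h,w:cv2.resize(i[q[1]-h:q[1]+h,q[0]-w:q[0]+w],(390,500),interpolation=cv2.INTER_CUBIC)
cv2.imwrite('pics/i.png',np.hstack([c(sc,(276,155),50,39),c(t,(300,190),40,31)]))
E
```

```text
time: 15.8
eef_pos: [0.6063, 0.1972, 0.1421]
orientation: [180.0, -40.2, 15.8]
wrist_force: [0.7, 5.2, -0.8]
opening: 0.271
grip_force: 59.2
time: 16.1
eef_pos: [0.6068, 0.1974, 0.1413]
orientation: [-180.0, -40.0, 15.8]
wrist_force: [2.6, 4.0, -0.1]
opening: 0.269
grip_force: 59.5
[  24.66444458    0.32213348  -47.04829764  125.58570591   17.09102107
   15.03061132 -111.44248791] [ 2.56033695  4.04031619 -0.12777907] 0.1780719191594606 39.753123240716356
```

View pics/i.png

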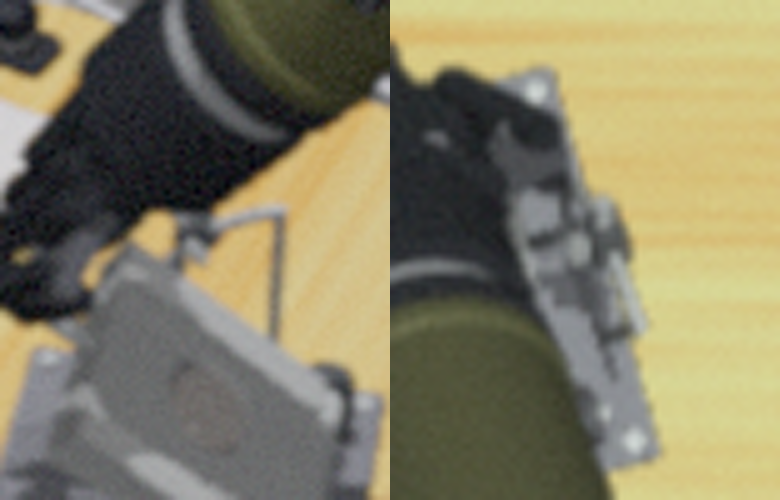

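The left crop shows the plate at 39.8° with the rider beyond its edge at scene pixel ~(276,153). The pointer is hidden, so I'll set the angle from the rider's measured position across the views.

```bash
cat > ang.py <<'E'
from h import *
import pickle
y=np.radians(15.7);ex=np.array([np.cos(y),np.sin(y),0]);ey=np.array([-np.sin(y),np.cos(y),0])
H=np.array([.527,.1745,.042])-.066*ex
def st(X): X=np.array(X)-H; return np.array([X@ex,X@ey,X[2]])
def pt(a,yo=-.084,r=.09): return H+r*(np.cos(np.radians(a))*ex+[0,0,np.sin(np.radians(a))*1])+yo*ey
def ang(cam,uv,yo):
    o,d=ray(cam,uv);t=(yo-(o-H)@ey)/(d@ey);X=st(o+t*d);return np.round([np.hypot(X[0],X[2])*1e3,np.degrees(np.arctan2(X[2],X[0]))],1)
def tri(c1,u1,c2,u2):
    o1,d1=ray(c1,u1);o2,d2=ray(c2,u2);t=np.linalg.lstsq(np.c_[d1,-d2],o2-o1,rcond=None)[0]
    a,b=o1+t[0]*d1,o2+t[1]*d2;X=st((a+b)/2);return np.round(X*1e3,1),'gap',round(np.linalg.norm(a-b)*1e3,1),'r',round(np.hypot(X[0],X[2])*1e3,1),'ang',round(np.degrees(np.arctan2(X[2],X[0])),1)
p3=pickle.load(open('w3.pkl','rb'))[0]
E
python3 - <<'E'
from ang import *
for n,c in(('s0','scene'),('s5','scene'),('t0','top'),('t5','top'),('w3',p3)):
    i=cv2.imread(f'pics/{n}.png');g=cv2.cvtColor(i,cv2.COLOR_BGR2GRAY)
    u=proj(c,pt(45))[0];k=np.zeros_like(g);cv2.circle(k,tuple(int(v) for v in np.round(u)),22 if n=='w3' else 9,255,-1)
    for th in(55,70,85):
        m=((g<th)*255).astype(np.uint8)&k;nn,l,s,ce=cv2.connectedComponentsWithStats(m)
        if nn>1:
            j=1+np.argmax(s[1:,4]);print(n,th,'pred45',u.round(1),'c',ce[j].round(1),'box',s[j],ang(c,ce[j],-.084))
print('blade',tri(p3,(319,167),'scene',(276.5,155.7)))
print('pin',tri(p3,(346,172.4),'scene',(271.7,147.5)))
print('block',tri(p3,(329,179),'scene',(276.8,150.75)))
for a in(40,45,50):print(a,proj(p3,[pt(a),pt(a,-.07),pt(a,-.084,.11)]).round(1).tolist(),proj('scene',[pt(a),pt(a,-.07),pt(a,-.084,.11)]).round(1).tolist())
E
```

```text
s0 55 pred45 [275.6 151.9] c [277. 151.] box [277 151   1   1   1] [90.1 47.8]
s0 70 pred45 [275.6 151.9] c [276.1 151.3] box [273 150   7   4  12] [90.5 46.3]
s0 85 pred45 [275.6 151.9] c [276.3 151. ] box [273 148   7   6  26] [91.  47.1]
s5 55 pred45 [275.6 151.9] c [278. 152.] box [278 152   1   1   1] [86.7 47.7]
s5 70 pred45 [275.6 151.9] c [277.3 151.3] box [276 150   4   4   9] [89.  47.8]
s5 85 pred45 [275.6 151.9] c [276.5 150.6] box [273 148   7   6  24] [91.6 47.7]
t0 70 pred45 [302.7 187.6] c [301.  190.5] box [301 190   1   2   2] [63.3 17.8]
t0 85 pred45 [302.7 187.6] c [301.  190.9] box [298 185   8  12  32] [61.7 15.5]
t5 85 pred45 [302.7 187.6] c [297. 193.] box [297 193   1   1   1] [ 99.1 -51.8]
w3 55 pred45 [326.1 177.2] c [320.2 174.4] box [316 172  10   6  23] [78.4 38.3]
w3 70 pred45 [326.1 177.2] c [321.4 174.5] box [313 164  21  20  97] [80.2 39.2]
w3 85 pred45 [326.1 177.2] c [325.  176.9] box [313 163  26  29 276] [88.1 44.2]
blade (array([ 61.9, -75.7,  60.2]), 'gap', np.float64(3.6), 'r', np.float64(86.4), 'ang', np.float64(44.2))
pin (array([ 74.9, -87.2,  71.9]), 'gap', np.float64(4.0), 'r', np.float64(103.8), 'ang', np.float64(43.8))
block (array([ 63. , -86.3,  64.8]), 'gap', np.float64(3.2), 'r', np.float64(90.4), 'ang', np.float64(45.8))
40 [[330.5, 171.4], [320.3, 156.6], [352.1, 162.8]] [[273.2, 153.5], [272.0, 157.9], [266.3, 148.3]]
45 [[326.1, 177.2], [315.6, 162.2], [347.0, 170.1]] [[275.6, 151.9], [274.4, 156.3], [269.2, 146.3]]
50 [[320.9, 183.5], [310.1, 168.2], [340.7, 178.1]] [[278.2, 150.4], [277.1, 154.9], [272.4, 144.5]]
```

Run:
```python
from ang import *
p=pickle.load(open('w6.pkl','rb'));i=cv2.imread('pics/w6.png')
print('ptr now',proj(p,[pt(39.8,-.055),pt(39.8,-.07)]).round(1).tolist())
for a in(44,46,48):print(a,'rider',proj(p,[pt(a),pt(a,-.068)]).round(1).tolist())
u=proj(p,pt(46))[0].astype(int);g=cv2.cvtColor(i,cv2.COLOR_BGR2GRAY);x0,y0=max(u[0]-40,0),u[1]-34
print(x0,y0);c=g[y0:y0+68:2,x0:x0+80:2]
for r in c:print(''.join("@%#*+=-:. "[min(9,v//26)] for v in r))
```

```text
ptr now [[368.5, 414.6], [396.9, 413.3]]
44 rider [[428.4, 423.3], [397.7, 425.2]]
46 rider [[431.0, 429.2], [399.9, 431.2]]
48 rider [[433.6, 435.4], [402.1, 437.6]]
391 395
```

```bash
cat > now.py <<'E'
from ang import *
s=sense();P,r=tool();B=st(P-.019*r.apply([0,0,1]));print(s['joints'].round(1),s['wrist_force'].round(1),B.round(4),np.hypot(B[0],B[2]).round(4),np.degrees(np.arctan2(B[2],B[0])).round(2))
E
python3 -m jog '[[-0.0001,0,-0.005,0,0,0],[-0.0003,0,-0.0104,0,0,0],[-0.0003,0,-0.0104,0,0,0]]'; python3 now.py
```

```text
time: 16.55
eef_pos: [0.6, 0.1954, 0.1493]
orientation: [-179.9, -40.0, 15.8]
wrist_force: [0.9, 5.6, -0.0]
opening: 0.27
grip_force: 59.5
[  24.9   -1.9  -46.7  126.1   10.2   15.7 -105.4] [ 0.9  5.6 -0. ] [0.1297 0.0004 0.1219] 0.178 43.22
```

```bash
python3 -m jog '[[-0.0004,0,-0.005,0,0,0],[-0.0009,0,-0.0102,0,0,0],[-0.0009,0,-0.0102,0,0,0],[-0.0009,0,-0.0102,0,0,0],[-0.0009,0,-0.0102,0,0,0]]'; python3 now.py
python3 - <<'E'
from ang import *
t=np.mean([grab_frame('top').astype(float) for _ in range(6)],0);s=np.mean([grab_frame('scene').astype(float) for _ in range(6)],0)
cv2.imwrite('pics/t7.png',t);cv2.imwrite('pics/s7.png',s)
# plate far top edge (scene) predicted vs kinematic angle, and dark rider centroid
g=cv2.cvtColor(s.astype(np.uint8),cv2.COLOR_BGR2GRAY).astype(float)
u=proj('scene',pt(46.5))[0];print('pred46.5',u.round(1),proj('scene',[pt(46.5,-.055),pt(46.5,-.068)]).round(1).tolist())
yy,xx=np.mgrid[:g.shape[0],:g.shape[1]]
for th in(75,90,105):
    w=np.clip(th-g,0,None)*(np.hypot(xx-u[0],yy-u[1])<6);c=np.array([(xx*w).sum(),(yy*w).sum()])/w.sum();print(th,(w>0).sum(),c.round(2),ang('scene',c,-.084))
E
```

```text
time: 17.05
eef_pos: [0.5932, 0.1935, 0.1563]
orientation: [-179.9, -40.0, 15.8]
wrist_force: [3.1, 4.6, -0.6]
opening: 0.269
grip_force: 59.5
[  24.1   -4.   -45.4  126.6    4.5   16.4 -100.4] [ 3.1  4.6 -0.6] [0.1227 0.0003 0.1289] 0.1779 46.41
pred46.5 [276.4 151.4] [[274.0, 160.7], [275.1, 156.5]]
75 8 [277.2  151.83] [88.1 47. ]
90 21 [276.61 151.47] [89.6 46.7]
105 40 [276.35 151.29] [90.3 46.7][ WARN:0@6.336] global loadsave.cpp:1063 imwrite_ Unsupported depth image for selected encoder is fallbacked to CV_8U.
```

```bash
python3 -m jog '[[0,0,0,0,0,0],[0,0,0,0,0,0]]' | head -2; python3 now.py; python3 -c "
from bench import order; print(order.finish_job())"
```

```text
time: 17.85
eef_pos: [0.5933, 0.1935, 0.1563]
[  24.1   -4.   -45.4  126.6    4.6   16.4 -100.4] [ 2.6  4.3 -0.3] [0.1227 0.0003 0.1289] 0.178 46.4
the job is handed in; nothing more can be done
None
```

The plain sample is pressed flush into the recess, and the arm is holding the knob with the plate at 46.4°, against a measured rider angle of 46.7° (about ±1°); the pointer was out of camera view, so the match comes from measured positions. The job was handed in at about 18 s and returned no verdict.

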